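# Take the part-turn cap off a filter housing whose hand is not known

### The job

Take the cap off the upright filter housing. It is held by lugs and comes free after a part turn, but nobody noted whether this one opens clockwise or anticlockwise: feel which way it turns, and when one way stops at once, turn it the other way, about a sixth of a turn, until it is free to lift. Finish still holding the cap in the gripper, level and still, about 8 cm above its seat and straight over the open housing, so that the filter element can be inspected; leave the things round it standing where they are.

Things in the scene. Friction and masses are not known exactly. Their poses are not given: they have to be found in the camera images.
- housing: upright round aluminium filter housing, 68 mm outer diameter, rim 100 mm above its origin, fixed to the table by a 110 x 110 mm base plate. Origin on the axis at table height, z up. Hose stubs stick out to +y and -y, 48 mm up, reaching 57 mm from the axis. Inside the rim, lips at +x and -x hold the cap's lugs down.
- cap: grey plastic cap on the housing, 0.12 kg: round flange 74 mm wide, 7 mm thick; on it an upright bar grip, 52 mm long along the cap's x, 16 mm thick along its y, top 41 mm above the origin; below it, hidden, an 18 mm stem with two lugs. Origin on the axis at the flange's underside, z up. Seated and locked at the start (2 mm of play upwards), x axis within 0.08 rad of the housing's.
- housing_seat (a point): centre of the housing's rim, 100 mm above its origin, where the cap's origin sits. How the cap turns, as yaw from the housing's x axis: one sense is blocked hard at 0.15 to 0.35 rad; the other turns easily (under 0.2 N m), the lugs come free at about 0.85 rad and a hard stop follows at about 1.17 rad (1.0 is midway). Which sense opens varies from start to start and cannot be seen.
- cap_grip (a point): point on the cap's axis inside the bar grip, 31 mm above the cap's origin (10 mm below the top of the bar, 24 mm above the flange's top): where to pinch the bar across its 16 mm thickness
- beaker: clear open plastic beaker, 57 mm wide, 70 mm tall, stands to the +y side of the filter housing; loose bystander, origin at the centre of its underside
- petri_dish: clear flat round dish, 62 mm wide, 13 mm tall, lies to the -y side of the filter housing; loose bystander, origin at the centre of its underside
- bottle_stock: brown bottle with white cap, 52 mm wide, 110 mm tall, at the right; loose bystander, origin at the centre of its underside
- bottle_buffer: small white bottle with white cap, 44 mm wide, 86 mm tall, at the right; loose bystander, origin at the centre of its underside
- tape_roll: roll of beige tape lying flat, 84 mm wide, 19 mm tall, at the right, near the robot; loose bystander, origin at the centre of its underside
Mind the look-alikes: they are no part of the job. What is shaped like the cap but turquoise is not meant.

How it is judged:
By the outcome, as a careful person would: the job done as asked, in the order asked, and still so for the second after the job is handed in, while the arm keeps its last pose, push and grip.
It also fails if it takes over 38 s, if anything falls off the work surface, if the arm or the gripper's body presses on something with over 40 N, if the wrist force passes 120 N, or if a joint passes its speed limit or range.

### The arm

A 7-joint arm with a two-finger parallel gripper is mounted at the origin on a cart in front of the work surface, level with it; the furniture and walls round the work are solid. World frame = base frame: x ahead of the robot, y to its left, z up, the work surface at z = 0. Lengths are in m, angles in rad, forces in N, time in s.
With the tool pointing down it reaches from about 0.425 to 0.925 m from the base axis. Payload 6.8 kg.
Tool frame: the origin (TCP) lies midway between the tips of the shut fingers; the grasp point (between the pads) lies 19 mm behind it; x points along the fingers, y is the direction in which the jaws open and shut, and the axes are right-handed (so a half turn about x gives the same grasp; the last joint's range is limited). The gripper opens to 85 mm and grips with 20 to 120 N. Pads are 22 mm wide; open, the fingers measure 114 mm over their backs; the gripper's body (76 mm by 85 mm) begins 54 mm behind the grasp point. The pads swing forward as they close: fully open they stand 13 mm farther back than shut.
Start: joints at [-1.214, 0.477, 0.022, 1.555, -0.011, 1.109, -0.083], TCP at [0.303, 0.603, 0.211] pointing down, gripper open.
Joint ranges: [-2.96, 2.96], [-0.34, 2.1], [-1.41, 1.46], [0.24, 2.44], [-1.37, 4.51], [0.17, 1.92], [-2.96, 2.96]. Speed limits (rad/s): [2.39, 2.39, 3.14, 3.14, 3.14, 3.14, 3.14].

### API

Orientations are given as a rotation vector (axis times angle).
In Python, from bench import r gives the robot as it stands.
- The arm moves only by the tool carry_out, never from a script. Its argument "targets" is one flat list of numbers, 7 for each row, row after row: the finger opening in m, from 0 to 0.0854, then the shift along the tool's x, y, z in m, then the turn, a rotation vector about the tool's x, y, z in units of 5 degrees (1.0 is 5 degrees). A call has 1 to 12 rows; each row is the pose to reach, as a shift and turn from the pose measured when the call began, along the tool's axes at that moment; what a row does not reach only later rows make up. A row lasts 1/8 s, in which the tool goes at most 62.5 mm and 10.7 degrees, less where a joint would pass 70% of its speed; a pose out of reach is approached as far as the arm can. A call with a gripper value outside its range is refused whole. The fingers move at their own pace and stop on an object; "squeeze" is the grip in N (left out, the last holds). Time passes only in rows, so rows that repeat a pose let the fingers close. It gives the time, the measured TCP pose, the force and the opening at its end, in the units of the state.
- r.get_obs(): the state, without advancing time (a new reading comes with each control period).
- r.grab_frame(name): name is "scene" or "side" or "wrist"; returns the picture (384x512x3 uint8, blue, green, red); there is no depth.
- r.camera_info(name): a dict with "fx", "fy", "cx", "cy" (pixels), "xyz" and "orientation" of the camera in the world. Camera axes: x right, y up, looking along -z (the intrinsics and any distortion apply to the point x, -y, -z); pixel columns grow to the right and rows downward; lengths in m; the calibration is good to about 2 mm. The wrist camera is an equidistant fisheye: a pixel r from the principal point sees the ray r / f radians off the axis. A picture is of the moment at which its call begins: read the wrist's pose just before it. camera_info takes no time and is no camera call; for the wrist camera it gives the pose at the moment of the call.
- r.hand_in(): hands the job in, once; it reports no verdict.
The state is a dict: "clock": time; "joints": joint angles; "qvel": joint speeds; "tau": joint torques, N m; "tcp_pos": TCP position; "orientation": TCP orientation; "contact_force": force on the tool from outside, world axes, zero at the start; "moment": the same for the moment, N m; "grip_width": finger opening in m.
Only numpy, scipy, OpenCV 4.12 (cv2) and the standard library are available. Lean on these libraries where they do the work, as an engineer would, in place of code of your own. Each camera call takes 0.05 s, during which the arm holds its last target. There are 200 camera calls.

## Working session

There is one attempt and no reset: what is moved stays moved. The work goes in short steps, Python scripts to look and compute and a tool call to move; the robot and the scene stay as the last step left them, time stands still between calls to the robot, and variables do not carry over. Pictures are saved under pics/ and viewed, about 8 in all and at most 12, crops included, and the job is handed in when it is done.

Besides the shell and the picture viewer there is one more tool, called after "Emit:" as a command line: name --argument value ..., lists and objects as JSON in quotes. carry_out: Moves the arm, as the interface text tells. Its arguments: {"type":"object","properties":{"targets":{"type":"array","items":{"type":"number"}},"squeeze":{"type":"number"}},"required":["targets"]}

```bash
ls; mkdir -p pics
python3 - <<'E'
from bench import r
import cv2,numpy as np
o=r.get_obs();print(o)
a=r.grab_frame("scene");b=r.grab_frame("side")
for n in("scene","side","wrist"):print(n,r.camera_info(n))
cv2.imwrite("pics/scene0.png",a);cv2.imwrite("pics/side0.png",b)
E
```

```text
pics
{'clock': 0.0, 'joints': array([-1.21410915,  0.47781347,  0.02236974,  1.55644102, -0.01151416,
        1.10929803, -0.08309638]), 'qvel': array([-6.54306876e-04,  5.38263244e-04, -1.76612707e-03,  1.66026252e-03,
       -1.23299651e-03, -2.40824756e-06, -2.86175020e-03]), 'tau': array([ 2.89187774e-04, -5.96460736e+01,  1.60792127e+00, -2.81185609e+01,
        1.24412833e-02,  9.37627105e-03,  4.05342030e-05]), 'tcp_pos': array([0.30230588, 0.60282224, 0.21022177]), 'orientation': array([ 0.36303622,  1.54018454, -0.36589857]), 'contact_force': array([-0.84224602,  0.02293451, -0.11803775]), 'moment': array([-0.00138803,  0.00097656,  0.00546219]), 'grip_width': 0.0852059787109096}
scene {'fx': 419.7235009073447, 'fy': 419.7235009073447, 'cx': 254.71258932410515, 'cy': 189.1314164902679, 'xyz': array([ 0.16705308, -0.66852251,  0.93900251]), 'orientation': array([ 0.70271933, -0.18030858, -0.43318642])}
side {'fx': 495.03547287072706, 'fy': 495.03547287072706, 'cx': 244.24647898865618, 'cy': 194.18362185505163, 'xyz': array([ 0.15817884, -1.07698243,  1.11164127]), 'orientation': array([ 0.82333564, -0.13835085, -0.33134344])}
wrist {'fx': 297.3186396354542, 'fy': 297.3186396354542, 'cx': 256.25014505608937, 'cy': 190.7593998928137, 'xyz': array([0.22998188, 0.63983874, 0.3735303 ]), 'orientation': array([-0.29055977, -0.17827994,  1.09554452])}
```

View pics/scene0.png

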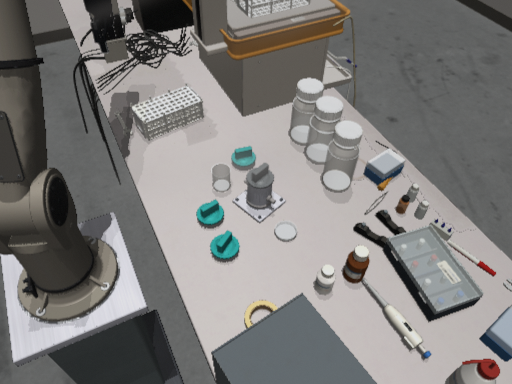

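View pics/side0.png

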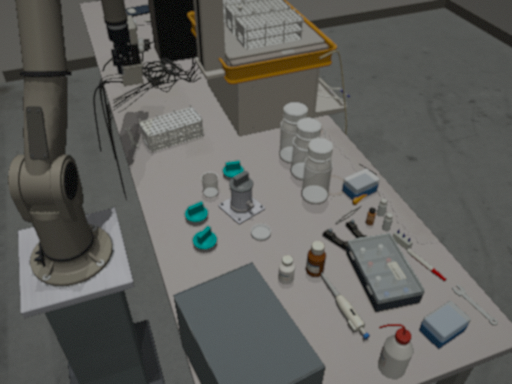

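The housing with the grey cap is at about (261,182) in the scene view and (241,190) in the side view. The turquoise look-alikes are at (244,157), (210,213) and (225,246) in the scene view. By the description I choose the grey one on the housing, and I'll check it in one crop.

```bash
cat > h.py <<'E'
import numpy as np,cv2
from scipy.spatial.transform import Rotation as R
from bench import r
def ray(n,u,v,c=None):
    c=c or r.camera_info(n)
    x,y=(u-c["cx"])/c["fx"],(v-c["cy"])/c["fy"]
    if n=="wrist":
        t=np.hypot(x,y);s=np.sin(t)/t if t>1e-9 else 1
        d=np.array([x*s,-y*s,-np.cos(t)])
    else: d=np.array([x,-y,-1.])
    return np.array(c["xyz"]),R.from_rotvec(c["orientation"]).apply(d/np.linalg.norm(d))
def plane(n,u,v,z,c=None):
    p,d=ray(n,u,v,c);return p+d*(z-p[2])/d[2]
def proj(n,P,c=None):
    c=c or r.camera_info(n)
    q=R.from_rotvec(c["orientation"]).inv().apply(np.array(P)-c["xyz"])
    x,y,z=q[0],-q[1],-q[2]
    if n=="wrist":
        t=np.arctan2(np.hypot(x,y),z);k=t/max(np.hypot(x,y),1e-9)
    else:k=1/z
    return c["cx"]+c["fx"]*x*k,c["cy"]+c["fy"]*y*k
def tool():
    o=r.get_obs();return np.array(o["tcp_pos"]),R.from_rotvec(o["orientation"]).as_matrix()
E
python3 - <<'E'
from h import *
a=cv2.imread("pics/scene0.png");b=cv2.imread("pics/side0.png")
ca=cv2.resize(a[145:225,215:305],None,fx=6,fy=6,interpolation=cv2.INTER_CUBIC)
cb=cv2.resize(b[155:235,205:275],None,fx=4,fy=6,interpolation=cv2.INTER_CUBIC)
cv2.imwrite("pics/crop.png",np.hstack([ca[:, :500],cb]))
p=plane("scene",260,171,0.141);print(p)
for q in(plane("side",238,179,0.141),plane("scene",222,186,0),plane("scene",286,231,0)):print(q)
p,M=tool();print(p,M)
E
```

```text
[0.52911762 0.00322566 0.141     ]
[ 0.52065382 -0.00546266  0.141     ]
[0.46253094 0.11538437 0.        ]
[ 0.55510601 -0.1114476   0.        ]
[0.3023092  0.60289445 0.21035197] [[-6.30350576e-04  4.48236301e-01  8.93914885e-01]
 [-1.44520256e-03  8.93913720e-01 -4.48236736e-01]
 [-9.99998757e-01 -1.57443436e-03  8.43132195e-05]]
```

View pics/crop.png

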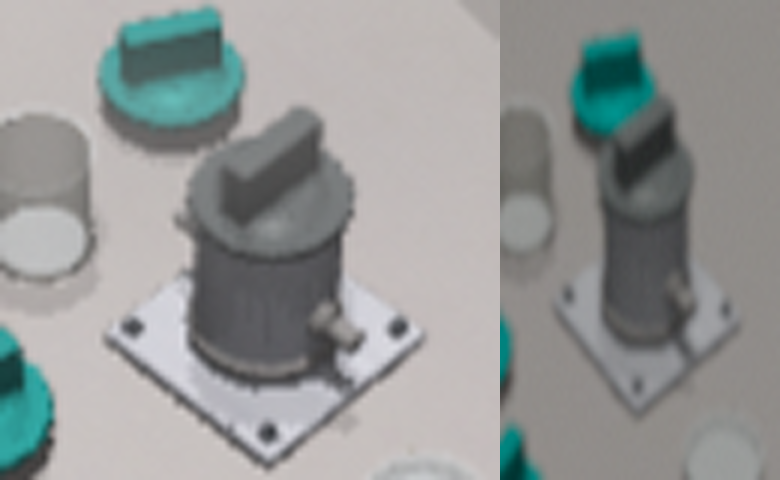

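The crop confirms the grey cap with its bar on the housing, with the base plate corners at about (232.8,201.2), (259.7,222.7) and (285.7,200.8) in the scene view. The bar's top ends are at about (254.2,174.3) and (266.8,164).

Run:
```python
from h import *
A=plane("scene",254.2,174.3,.141);B=plane("scene",266.8,164,.141);print("bar",A,B,(A+B)/2,np.linalg.norm(B-A),np.arctan2(*(B-A)[1::-1]))
A2=plane("side",205+115/4-500/4*0,0,.141) 
f=lambda x,y:plane("side",205+(x-500)/4,155+y/6,.141)
A2,B2=f(626,150),f(661,104);print("side",A2,B2,(A2+B2)/2,np.arctan2(*(B2-A2)[1::-1]))
for z in(.0,.006):
  C=[plane("scene",*q,z) for q in((232.8,201.2),(259.7,222.7),(285.7,200.8))]
  print(C,(C[0]+C[2])/2,np.arctan2(*(C[2]-C[1])[1::-1]),np.linalg.norm(C[2]-C[1]))
p,M=tool();T=np.array([.525,0,.30])
print("shift tool",M.T@(T-p))
```

```text
bar [ 0.51008526 -0.00089645  0.141     ] [0.55715789 0.01848274 0.141     ] [0.53362157 0.00879314 0.141     ] 0.05090565617786029 0.39054052712734716
side [ 0.51489858 -0.00823359  0.141     ] [0.55182408 0.01627252 0.141     ] [0.53336133 0.00401947 0.141     ] 0.5859206873928368
[array([0.46735033, 0.04779481, 0.        ]), array([ 0.50282717, -0.05505819,  0.        ]), array([ 0.60666874, -0.01709783,  0.        ])] [0.53700953 0.01534849 0.        ] 0.350469221957211 0.11056247071623071
[array([0.4654315 , 0.04321771, 0.006     ]), array([ 0.50068166, -0.05897808,  0.006     ]), array([ 0.6038597 , -0.02126027,  0.006     ])] [0.5346456  0.01097872 0.006     ] 0.35046922195721003 0.10985600314191142
shift tool [-0.08891699 -0.43925866  0.46931362]
```

The housing axis is near (0.534, 0.009), the housing yaw is about 0.35 and the bar yaw about 0.39. I'll go above it with the jaws across the bar (tool y yaw about -1.18).

Emit:
carry_out --targets '[0.085,-0.02,-0.03,0.03,2.1,0,0,0.085,-0.04,-0.07,0.07,4.2,0,0,0.085,-0.04,-0.11,0.115,6.3,0,0,0.085,-0.04,-0.15,0.16,8.4,0,0,0.085,-0.04,-0.19,0.205,10.5,0,0,0.085,-0.04,-0.23,0.25,12.6,0,0,0.085,-0.04,-0.27,0.295,14.7,0,0,0.085,-0.04,-0.31,0.34,16.8,0,0,0.085,-0.04,-0.35,0.385,18.9,0,0,0.085,-0.04,-0.39,0.43,21,0,0,0.085,-0.04,-0.427,0.473,23.1,0,0,0.085,-0.04,-0.427,0.473,25.2,0,0]'

```text
clock: 1.6
tcp_pos: [0.5345, 0.0035, 0.2513]
orientation: [1.962, 0.459, -1.963]
contact_force: [-0.4, 0.8, 0.3]
grip_width: 0.0846
```

Run:
```python
from h import *
p,M=tool();c=r.camera_info("wrist");w=r.grab_frame("wrist")
np.save("w1.npy",c,allow_pickle=True)
print(r.get_obs()["joints"],p,np.arctan2(M[1,1],M[0,1]),M[:,0],c["xyz"])
print("exp",proj("wrist",[.534,.009,.141],c))
cv2.imwrite("pics/w1.png",w)
```

```text
[-0.70153866  0.23453791  0.68301008  1.8792031  -0.16380621  1.08577508
 -1.06644609] [0.53445429 0.00351377 0.25126767] -1.1078540323440131 [ 1.49170642e-04 -3.63907215e-03 -9.99993367e-01] [0.60838759 0.04069045 0.41436632]
exp (np.float64(250.40225386791394), np.float64(179.61508150747642))
```

View pics/w1.png

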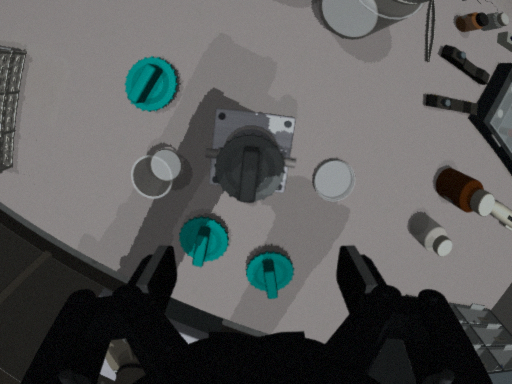

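The wrist view shows the grey cap at (252,165), the bar near-vertical in the image, the beaker at (160,172), the dish at (333,180), and the turquoise caps elsewhere. I'll crop for the exact bar edges.

Run:
```python
import cv2
w=cv2.imread("pics/w1.png")[100:210,200:310]
w=cv2.convertScaleAbs(w,alpha=2.2,beta=0)
cv2.imwrite("pics/w1c.png",cv2.resize(w,None,fx=5,fy=5,interpolation=cv2.INTER_CUBIC))
```

```text
(no output)
```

View pics/w1c.png

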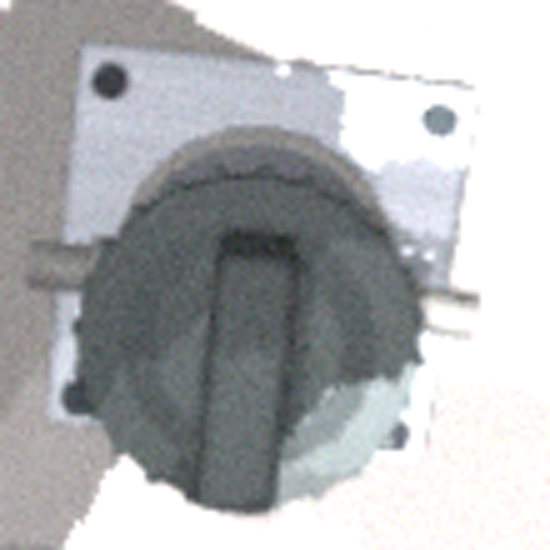

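Run:
```python
from h import *
c=np.load("w1.npy",allow_pickle=True).item()
f=lambda x,y,z:plane("wrist",200+x/5-.4,100+y/5-.4,z,c)
A,B=f(233,502,.141),f(257,256,.141);print("bar",A,B,(A+B)/2,np.linalg.norm(B-A),np.arctan2(*(B-A)[1::-1]))
print("flange c",f(250,343,.107),f(80,343,.107),f(420,343,.107))
H=[f(*q,.006) for q in((109,80),(440,120),(80,397),(398,433))];print("plate",np.mean(H,0),np.arctan2(*(H[0]-H[2]+H[1]-H[3])[1::-1]))
p,M=tool();print("shift",M.T@(np.array([*((A+B)/2)[:2],.113])-p),"toolz yaw",np.arctan2(M[1,2],M[0,2]))
```

```text
bar [0.51345991 0.00351248 0.141     ] [0.5594518  0.02090215 0.141     ] [0.53645586 0.01220731 0.141     ] 0.04916965625446754 0.36148818132036753
flange c [0.53575889 0.01142452 0.107     ] [0.51964255 0.0441498  0.107     ] [ 0.55199934 -0.02106194  0.107     ]
plate [0.534192   0.01076824 0.006     ] 0.348423862175579
shift [ 0.13785286 -0.00434463 -0.00515558] toolz yaw -2.6822295632394857
```

```bash
cat >> h.py <<'E'
def goal(P,yaw):
    "shift and turn (5 deg units) to TCP P, tool straight down, tool y at yaw"
    p,M=tool();y=np.array([np.cos(yaw),np.sin(yaw),0]);x=np.array([0,0,-1.])
    G=np.stack([x,y,np.cross(x,y)],1)
    return (M.T@(np.array(P)-p)).round(4),(np.degrees(R.from_matrix(M.T@G).as_rotvec())/5).round(2)
E
python3 - <<'E'
from h import *
p,M=tool();print(p,np.arctan2(M[1,1],M[0,1]),M[:,0])
for z in(.16,.113):print(goal([.5355,.0112,z],.365-np.pi/2))
o=r.get_obs();print(o["clock"],o["contact_force"],o["moment"])
E
```

```text
[0.53389523 0.00636668 0.25087022] -1.11142974848349 [-9.73311936e-04 -2.46254097e-03 -9.99996494e-01]
(array([ 0.0909, -0.0038, -0.0038]), array([ 1.08,  0.02, -0.02]))
(array([ 0.1379, -0.0039, -0.0039]), array([ 1.08,  0.02, -0.02]))
1.65 [0.18419515 0.8487684  0.37596799] [ 0.03079088 -0.04636513 -0.01136059]
```

Emit:
carry_out --targets '[0.06,0.03,-0.004,-0.004,1.1,0,0,0.06,0.06,-0.004,-0.004,1.1,0,0,0.06,0.085,-0.004,-0.004,1.1,0,0,0.06,0.11,-0.004,-0.004,1.1,0,0,0.06,0.128,-0.004,-0.004,1.1,0,0,0.06,0.137,-0.004,-0.004,1.1,0,0,0.06,0.137,-0.004,-0.004,1.1,0,0,0.06,0.137,-0.004,-0.004,1.1,0,0]'

```text
clock: 2.65
tcp_pos: [0.5362, 0.0114, 0.1146]
orientation: [2.022, 0.369, -2.022]
contact_force: [-0.2, -0.6, 0.7]
grip_width: 0.0598
```

Run:
```python
from h import *
p,M=tool();print(p,np.arctan2(M[1,1],M[0,1])+np.pi/2,M[:,0]);print(goal([.5355,.0112,.113],.365-np.pi/2))
o=r.get_obs();print(o["joints"],o["contact_force"],o["moment"])
cv2.imwrite("pics/w2.png",r.grab_frame("wrist"))
```

```text
[0.53623292 0.01138221 0.11459412] 0.36358716869235197 [ 3.49141130e-04 -2.21681441e-03 -9.99997482e-01]
(array([ 0.0016, -0.0001,  0.0007]), array([-0.02,  0.01, -0.03]))
[-0.62323132  0.42417295  0.6142893   2.00888888 -0.33151861  0.80692536
 -1.0254353 ] [-0.22334603 -0.62970698  0.66925761] [ 0.0117089   0.01295123 -0.01975418]
```

View pics/w2.png

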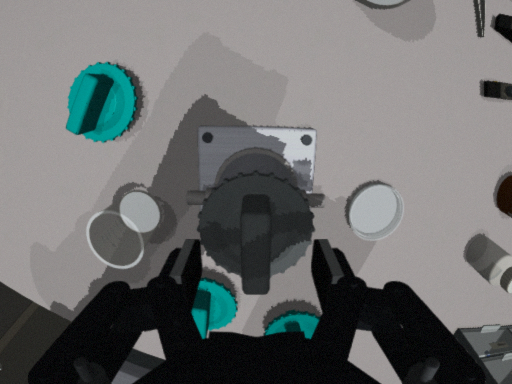

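The bar at (256,245) is centred between the fingers at (190,265) and (325,265). Closing.

Emit:
carry_out --targets '[0.0,0,0,0,0,0,0,0.0,0,0,0,0,0,0,0.0,0,0,0,0,0,0,0.0,0,0,0,0,0,0,0.0,0,0,0,0,0,0,0.0,0,0,0,0,0,0]' --squeeze 60

```text
clock: 3.45
tcp_pos: [0.5365, 0.0115, 0.1151]
orientation: [2.023, 0.37, -2.022]
contact_force: [-2.1, -0.3, 5.3]
grip_width: 0.0136
```

```bash
cat > s.py <<'E'
from h import *
p,M=tool();o=r.get_obs();print("t",o["clock"],"p",p.round(4),"yaw",round(np.arctan2(M[1,1],M[0,1])+np.pi/2,4),"x",M[:,0].round(4))
print("F",o["contact_force"].round(2),"M",o["moment"].round(3),"w",round(o["grip_width"],4),"j7",o["joints"][6].round(3))
E
python3 s.py
```

```text
t 3.45 p [0.5365 0.0115 0.1151] yaw 0.3636 x [ 0.001  -0.0018 -1.    ]
F [-2.1  -0.26  5.29] M [ 0.034  0.277 -0.03 ] w 0.0136 j7 -1.025
```

Emit:
carry_out --targets '[0.0,0,0,0,-0.5,0,0,0.0,0,0,0,-1,0,0,0.0,0,0,0,-1.5,0,0,0.0,0,0,0,-2,0,0,0.0,0,0,0,-2,0,0]'

```text
clock: 4.08
tcp_pos: [0.5367, 0.0113, 0.1151]
orientation: [1.918, 0.527, -1.916]
contact_force: [0.7, -0.4, 1.5]
grip_width: 0.0139
```

```bash
python3 s.py
```

```text
t 4.075 p [0.5367 0.0113 0.1151] yaw 0.5387 x [ 0.0014 -0.0019 -1.    ]
F [ 0.73 -0.4   1.52] M [-0.084 -0.15   0.029] w 0.0139 j7 -0.878
```

Emit:
carry_out --targets '[0.0,0,0,0,-0.5,0,0,0.0,0,0,0,-1,0,0,0.0,0,0,0,-1,0,0]'

```text
clock: 4.45
tcp_pos: [0.5371, 0.0109, 0.1152]
orientation: [1.864, 0.599, -1.861]
contact_force: [2.8, -1.1, -0.9]
grip_width: 0.0134
```

```bash
python3 s.py
```

```text
t 4.45 p [0.5371 0.0109 0.1152] yaw 0.6247 x [ 0.0024 -0.0019 -1.    ]
F [ 2.83 -1.07 -0.88] M [-0.432 -0.598 -0.525] w 0.0134 j7 -0.804
```

Moment jumped to -0.5 N m at about 0.28 rad anticlockwise, so that way is blocked. Turning clockwise.

Emit:
carry_out --targets '[0.0,0,0,0,1,0,0,0.0,0,0,0,2,0,0,0.0,0,0,0,3,0,0,0.0,0,0,0,4,0,0,0.0,0,0,0,5,0,0,0.0,0,0,0,6,0,0,0.0,0,0,0,7,0,0,0.0,0,0,0,8,0,0,0.0,0,0,0,8,0,0]'

```text
clock: 5.58
tcp_pos: [0.5367, 0.0113, 0.1151]
orientation: [-2.187, 0.081, 2.184]
contact_force: [-1.0, 0.0, 4.1]
grip_width: 0.0134
```

```bash
python3 s.py
```

```text
t 5.575 p [0.5367 0.0113 0.1151] yaw -0.0722 x [ 0.0013 -0.0018 -1.    ]
F [-1.04  0.04  4.06] M [ 0.057  0.118 -0.086] w 0.0134 j7 -1.387
```

It's past -0.42 rad and still easy. On to about -1.0 rad (yaw -0.65).

Emit:
carry_out --targets '[0.0,0,0,0,1,0,0,0.0,0,0,0,2,0,0,0.0,0,0,0,3,0,0,0.0,0,0,0,4,0,0,0.0,0,0,0,5,0,0,0.0,0,0,0,6,0,0,0.0,0,0,0,6.6,0,0,0.0,0,0,0,6.6,0,0]'

```text
clock: 6.58
tcp_pos: [0.5365, 0.0113, 0.1151]
orientation: [-1.852, 0.621, 1.849]
contact_force: [-1.2, -1.2, 3.9]
grip_width: 0.0136
```

```bash
python3 s.py
```

```text
t 6.575 p [0.5365 0.0113 0.1151] yaw -0.6462 x [ 8.0e-04 -1.9e-03 -1.0e+00]
F [-1.21 -1.19  3.88] M [-0.202  0.244 -0.067] w 0.0136 j7 -1.852
```

Emit:
carry_out --targets '[0.0,-0.002,0,0,0,0,0,0.0,-0.004,0,0,0,0,0,0.0,-0.007,0,0,0,0,0,0.0,-0.007,0,0,0,0,0]'

```text
clock: 7.08
tcp_pos: [0.5364, 0.0113, 0.1223]
orientation: [-1.852, 0.621, 1.85]
contact_force: [-0.3, -0.9, -1.2]
grip_width: 0.0137
```

```bash
python3 s.py
```

```text
t 7.075 p [0.5364 0.0113 0.1223] yaw -0.6459 x [ 7.0e-04 -1.7e-03 -1.0e+00]
F [-0.34 -0.87 -1.24] M [-0.164  0.082  0.058] w 0.0137 j7 -1.861
```

Force is -1.2 N, which is the cap's weight, and there's no resistance, so the lugs are free. Lifting to 8 cm.

Emit:
carry_out --targets '[0.0,-0.01,0,0,0,0,0,0.0,-0.022,0,0,0,0,0,0.0,-0.034,0,0,0,0,0,0.0,-0.046,0,0,0,0,0,0.0,-0.058,0,0,0,0,0,0.0,-0.068,0,0,0,0,0,0.0,-0.073,0,0,0,0,0,0.0,-0.073,0,0,0,0,0,0.0,-0.073,0,0,0,0,0,0.0,-0.073,0,0,0,0,0]'

```text
clock: 8.32
tcp_pos: [0.5361, 0.0114, 0.1949]
orientation: [-1.851, 0.621, 1.85]
contact_force: [0.7, 0.5, -1.1]
grip_width: 0.0134
```

```bash
python3 s.py
python3 - <<'E'
from h import *
a=r.grab_frame("scene");b=r.grab_frame("side");w=r.grab_frame("wrist")
i=np.hstack([cv2.resize(a[110:250,195:315],None,fx=3.3,fy=3.3),cv2.resize(b[110:250,185:300],None,fx=3.3,fy=3.3)])
cv2.imwrite("pics/end.png",i);cv2.imwrite("pics/w3.png",w);print(i.shape,np.abs(r.get_obs()["qvel"]).max())
for n in("scene","side"):print(proj(n,[.5355,.0112,.18]),proj(n,[.5355,.0112,.1]))
E
```

```text
t 8.325 p [0.5361 0.0114 0.1949] yaw -0.646 x [-1.e-04 -2.e-03 -1.e+00]
F [ 0.7   0.54 -1.12] M [-0.016 -0.013  0.005] w 0.0134 j7 -1.951
(462, 776, 3) 0.0020592467030840587
(np.float64(261.2071189418376), np.float64(157.72897942766792)) (np.float64(260.3862021604294), np.float64(178.7827511225802))
(np.float64(240.62635329517548), np.float64(164.5507881444384)) (np.float64(240.93445050428488), np.float64(184.67450354888413))
```

View pics/end.png

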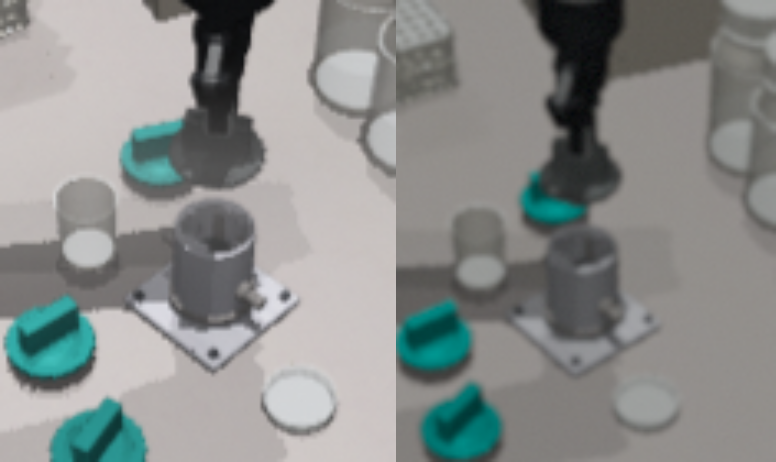

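View pics/w3.png

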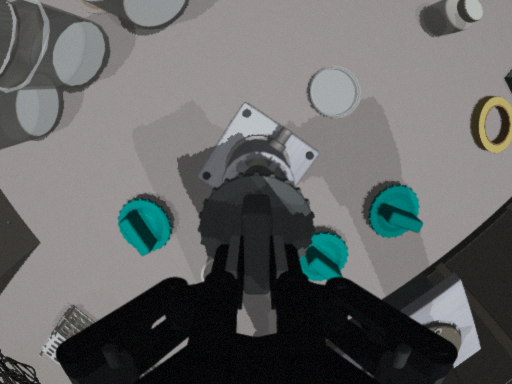

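The cap is held level above the open housing in both side views: scene crop cap (217,150), rim (215,215); side crop cap (578,168), rim (583,240). In the wrist view the bar lies straight in the jaws at (257,240). The neighbours are standing and the arm is still, so I'm handing in.

```bash
python3 s.py; python3 -c "
from bench import r
print(r.hand_in())"
```

```text
t 8.475 p [0.5362 0.0114 0.1951] yaw -0.646 x [ 3.0e-04 -1.9e-03 -1.0e+00]
F [ 0.3  -0.   -1.57] M [-0.015  0.035  0.012] w 0.0135 j7 -1.951
the job is handed in; nothing more can be done
None
```

The cap is off the housing and still in the gripper, about 8 cm above its seat and straight over the open housing. I handed the job in at 8.5 s on the robot's clock; no verdict came back.

- **Which way it opens:** I pinched the grey cap's bar with 60 N. Anticlockwise, the moment jumped to about 0.5 N m at 0.28 rad, so I took that way as blocked. Clockwise it turned at under 0.1 N m to about 1.0 rad from the housing's x axis. A 7 mm test lift then showed only the cap's weight (about 1.2 N).
- **Last checks:** The tool rose 80 mm from the seated grasp, drifted sideways by no more than 0.4 mm and tilts about 0.1°. Joint speeds were close to zero. In the final pictures the cap is level over the open housing, and the beaker and petri dish stand where they were. I did not measure the other bystanders again; the arm stayed well clear of them.
- **Small disagreement:** The fingers read 13.5 mm open on the 16 mm bar. The wrist picture showed the bar straight in the jaws, and the weight and grip readings held steady.

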